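# Portion three sugar tablets with the lever dispenser

### The arm

A 6-joint arm with a two-finger parallel gripper is mounted at the origin on the work surface. World frame = base frame: x ahead of the robot, y to its left, z up, the work surface at z = 0. Lengths are in mm, angles in rad, forces in N, time in s.
With the tool pointing down it reaches from about 325 to 850 mm from the base axis. Payload 4.4 kg.
Tool frame: the origin (TCP) lies midway between the tips of the shut fingers; the grasp point (between the pads) lies env.grip_depth behind it (env.grip_depth is the distance from the TCP to the grasp point, in mm); z points along the fingers, y is the direction in which the jaws open and shut (so a half turn about z gives the same grasp; the last joint's range is limited). The gripper opens to 94 mm and grips with 3 to 60 N. Pads are 16 mm wide; open, the fingers measure 119 mm over their backs; the gripper's body (75 mm by 177 mm) begins 78 mm behind the grasp point.
Start: joints at [0.972, 0.207, 1.542, -0, 1.393, -0.15], TCP at [249.493, 518.054, 166.847] pointing down, gripper open.
Joint ranges: [-2.73, 2.73], [-0.86, 2.22], [0.23, 2.46], [-1.11, 4.25], [0.08, 2.63], [-2.82, 2.82]. Speed limits (rad/s): [2.79, 2.79, 3.14, 3.14, 3.14, 3.14].

### API

Orientations are given as a unit quaternion [x, y, z, w].
In Python, from plant import telemetry, imaging, env gives the robot as it stands.
- The arm moves only by the tool apply_moves, never from a script. Its argument "increments" is a list of rows, each a list of 7 numbers: the gripper command: -1 is fully open, 1 is shut, values between are in proportion, then the shift along the tool's x, y, z in mm, then the turn, a rotation vector about the tool's x, y, z in rad. A call has 1 to 8 rows; each row is the pose to reach, as a shift and turn from the pose measured when the call began, along the tool's axes at that moment; what a row does not reach only later rows make up. A row lasts 1/12 s, in which the tool goes at most 41.7 mm and 7.16 degrees, less where a joint would pass 70% of its speed; a pose out of reach is approached as far as the arm can. A call with a gripper value outside its range is refused whole. The fingers move at their own pace and stop on an object; the grip force is fixed at half the most. Time passes only in rows, so rows that repeat a pose let the fingers close. It gives the time, the measured TCP pose, the force and the opening at its end, in the units of the state.
- telemetry.state(): the state, without advancing time (a new reading comes with each control period).
- imaging.snapshot(name): name is "scene" or "top"; returns a dict with "img" (420x560x3 uint8, blue, green, red), "z_map" (420x560 float32, mm along the optical axis (not along the pixel's ray), 0 where there is no reading), "intrinsics" (3x3 intrinsics, pixels), "world_from_camera" (4x4, takes a point from camera to world coordinates). Camera axes: x right, y down, z forward; pixel columns grow to the right and rows downward; lengths in mm; the calibration is good to about 2 mm. A picture is of the moment at which its call begins.
- env.sign_off(): hands the job in, once; it reports no verdict.
The state is a dict: "time_s": time; "joint_positions": joint angles; "joint_vel": joint speeds; "effort": joint torques, N m; "ee_pos": TCP position; "tcp_rot": TCP orientation; "ft_force": force on the tool from outside, world axes, zero at the start; "wrist_torque": the same for the moment, N m; "grip_width": finger opening in mm.
Only numpy, scipy, OpenCV 4.12 (cv2) and the standard library are available. Lean on these libraries where they do the work, as an engineer would, in place of code of your own. Each camera call takes 0.05 s, during which the arm holds its last target. There are 200 camera calls.

### The job

Take the small ramekin from the turntable and stand it on the tablet dispenser's base, on the round mark under the ledge and back against the two stop posts. Then pump the dispenser's lever steadily, without slamming it, through three full strokes, all the way down and all the way back up each time, so that exactly three tablets drop into the ramekin. Leave the filled ramekin there, the lever up, the other tablets in the magazine and everything else where it is.

Things in the scene. Friction and masses are not known exactly. Their poses are not given: they have to be found in the camera images.
- ramekin_small: the small ramekin: white ceramic straight-sided open pot, 62 mm outside diameter, 45 mm tall, 5 mm wall and bottom, about 130 g; starts at any of the four places on the turntable (the other three hold large ramekins), 85 mm from its centre. Origin: centre of its underside, z up
- turntable: aluminium turntable, round platter 300 mm across, top 36 mm above the counter; the platter can turn stiffly. Origin: centre of its foot, on the counter
- dispenser: grey and aluminium lever dispenser for sugar tablets, fixed on the counter. Origin: on the counter under its upright tablet tower's axis; front is -x, z up. Base plate 5 mm thick, x -125 to 135, y -60 to 60 mm. Drive housing behind the tower: x 22 to 130, y -36 to 36, top 112 mm. Lever bracket on the -y side: x -16 to 50, y -42 to -22, top 138 mm
- ledge_edge (a point): middle of the ledge's front edge, top face, at x -62, z 64 mm of the dispenser; axes as its own. The ledge is 41 mm wide, underside at z 59, side rails up to z 71 mm, and runs back into the tower; a column carries it from x -36 mm back. Each full stroke pushes the lowest tablet off this edge; the next drops into place only when the lever is fully up
- seat (a point): where the small ramekin's underside centre belongs: middle of the round mark (68 mm across) on the base plate, x -75, z 5 mm of the dispenser; axes as its own. Two stop posts (10 mm thick, 22 mm tall) at x -46, y +-23 mm touch the seated ramekin from behind. The ledge overhangs its back 18 mm, 9 mm above its rim: slide it in from the front (-x)
- magazine (a point): middle of the floor of the tower (41 mm square outside, top at z 128 mm, slot in its front), at z 64 mm of the dispenser, where the lowest tablet lies; axes as its own
- lever_hinge (a point): point on the lever's hinge axis, at x 10, y -46, z 118 mm of the dispenser; the hinge axis is the dispenser's x. Axes as the dispenser's
- lever_grip (a point): middle of the lever's black grip, a bar 24 mm thick and 90 mm long lying along the dispenser's x, on an arm 130 mm long that stands out to the dispenser's -y side. At rest the arm points 0.42 rad above level, fully down 0.43 rad below level
- lever (a joint): lever angle in rad: 0 up at rest, 0.85 fully down; a spring brings it back up (about 5 to 13 N at the grip). Take about a second down: a slammed stroke flings the tablet past the ramekin
- tablet1: off-white round pressed-sugar tablet, 30 mm across, 10 mm thick; origin: centre of its underside face, z along its axis. Lowest in the tower: first out
- tablet2: off-white round pressed-sugar tablet, 30 mm across, 10 mm thick; origin: centre of its underside face, z along its axis. Second from below
- tablet3: off-white round pressed-sugar tablet, 30 mm across, 10 mm thick; origin: centre of its underside face, z along its axis. Third from below
- tablet4: off-white round pressed-sugar tablet, 30 mm across, 10 mm thick; origin: centre of its underside face, z along its axis. Fourth from below: stays in the tower
- tablet5: off-white round pressed-sugar tablet, 30 mm across, 10 mm thick; origin: centre of its underside face, z along its axis. Top one: stays in the tower
- ramekin_large_a: white ceramic large ramekin, 86 mm across, 52 mm tall, standing on the turntable; bystander. Origin: centre of its underside, z up
- ramekin_large_b: white ceramic large ramekin, 86 mm across, 52 mm tall, standing on the turntable; bystander. Origin: centre of its underside, z up
- ramekin_large_c: white ceramic large ramekin, 86 mm across, 52 mm tall, standing on the turntable; bystander. Origin: centre of its underside, z up
- spatula: red silicone spatula 260 mm long lying on the counter to the right; bystander. Origin on the counter side, x along it
- measuring_cups: nested stainless measuring cups, 84 mm across, about 60 mm tall, flat handles 75 mm long to their -x; bystander beyond the dispenser. Origin: centre of underside
- jar: glass jar with steel lid, 76 mm across, 120 mm tall, beyond the turntable; bystander. Origin: centre of underside

How it is judged (in metres and radians):
On the way, in this order (a step that is already met when the one before it is completed fails the run):
1. the small ramekin stands upright on the round mark under the ledge (horizontal distance between ramekin_small and seat below 0.012 m and angle between ramekin_small's own z axis and vertical below 0.1 rad and z of ramekin_small in the frame of seat between -0.004 and 0.006 m and horizontal distance between tablet1 and magazine below 0.014 m and z of tablet1 in the frame of magazine above -0.005 m), for 0.2 s.
2. the lever is pushed fully down, first stroke (value of joint lever above 0.78 rad), for 0.02 s.
3. the lever is back up and the first tablet is in the small ramekin (value of joint lever below 0.08 rad and z of tablet1 in the frame of ramekin_small between 0 and 0.045 m and horizontal distance between tablet1 and ramekin_small below 0.028 m), for 0.05 s.
4. the lever is pushed fully down, second stroke (value of joint lever above 0.78 rad), for 0.02 s.
5. the lever is back up and the second tablet is in the small ramekin (value of joint lever below 0.08 rad and z of tablet2 in the frame of ramekin_small between 0 and 0.045 m and horizontal distance between tablet2 and ramekin_small below 0.028 m), for 0.05 s.
6. the lever is pushed fully down, third stroke (value of joint lever above 0.78 rad), for 0.02 s.
7. the lever is back up and the third tablet is in the small ramekin (value of joint lever below 0.08 rad and z of tablet3 in the frame of ramekin_small between 0 and 0.045 m and horizontal distance between tablet3 and ramekin_small below 0.028 m), for 0.05 s.
At the end, for the whole second after the job is handed in: The small ramekin stands upright (0.1 rad) on the base plate, centre within 12 mm of the mark's middle; the three lowest tablets lie in it below its rim (28 mm of its axis); tablets 4 and 5 are within 14 mm of the tower axis; the lever is up (below 0.08 rad); all at rest (all of step 7 and horizontal distance between ramekin_small and seat below 0.012 m and angle between ramekin_small's own z axis and vertical below 0.1 rad and z of ramekin_small in the frame of seat between -0.004 and 0.006 m and z of tablet1 in the frame of ramekin_small between 0 and 0.045 m and horizontal distance between each of tablet1, tablet2 and ramekin_small below 0.028 m and z of tablet2 in the frame of ramekin_small between 0 and 0.045 m and horizontal distance between each of tablet4, tablet5 and magazine below 0.014 m and z of each of tablet4, tablet5 in the frame of magazine above -0.005 m and linear speed of ramekin_small below 0.02 m/s and linear speed of each of tablet1, tablet2, tablet3, tablet4, tablet5 below 0.03 m/s); the robot touches nothing.
It fails at once if a large ramekin is moved more than 40 mm (distance of any of ramekin_large_a, ramekin_large_b, ramekin_large_c from where it was at the start of the episode above 0.04 m).
It fails at once if the spatula, the measuring cups or the jar is moved more than 40 mm (distance of any of spatula, measuring_cups, jar from where it was at the start of the episode above 0.04 m).
It fails at once if a fourth tablet leaves the tower (horizontal distance between tablet4 and magazine above 0.03 m).
It also fails if it takes over 56 s, if anything falls off the work surface, if the arm or the gripper's body presses on something with over 40 N, if the wrist force passes 120 N, or if a joint passes its speed limit or range.

## Working session

There is one attempt and no reset: what is moved stays moved. The work goes in short steps, Python scripts to look and compute and a tool call to move; the robot and the scene stay as the last step left them, time stands still between calls to the robot, and variables do not carry over. Pictures are saved under pics/ and viewed, about 8 in all and at most 12, crops included, and the job is handed in when it is done.

Besides the shell and the picture viewer there is one more tool, called as a command line: name --pt "numbers of a row" for each row, then --argument value for the rest. apply_moves: Moves the arm, as the interface text tells. Its arguments: {"type":"object","properties":{"increments":{"type":"array","items":{"type":"array","items":{"type":"number"}}}},"required":["increments"]}

```bash
mkdir -p pics; cat > h.py <<'E'
import numpy as np, cv2
from plant import telemetry, imaging, env
def snap(n,f=None):
    s=imaging.snapshot(n)
    if f: cv2.imwrite('pics/'+f,s['img'])
    K=np.array(s['intrinsics']);T=np.array(s['world_from_camera']);z=s['z_map']
    v,u=np.mgrid[:420,:560]
    P=np.stack([(u-K[0,2])/K[0,0]*z,(v-K[1,2])/K[1,1]*z,z],-1)@T[:3,:3].T+T[:3,3]
    P[z==0]=np.nan
    return s['img'],P,K,T
E
python3 - <<'E'
from h import *
a=snap('scene','s0.png');b=snap('top','t0.png')
np.savez('m.npz',si=a[0],sp=a[1],ti=b[0],tp=b[1])
print(env.grip_depth,a[3].round(2),b[3].round(2),b[2]);print(telemetry.state())
E
```

```text
18.8 [[ 3.00000e-02  7.80000e-01 -6.30000e-01  1.47376e+03]
 [ 1.00000e+00 -2.00000e-02  2.00000e-02 -8.72800e+01]
 [ 1.00000e-02 -6.30000e-01 -7.80000e-01  1.20198e+03]
 [ 0.00000e+00  0.00000e+00  0.00000e+00  1.00000e+00]] [[ 2.00000e-02 -9.80000e-01  1.90000e-01  3.28780e+02]
 [-1.00000e+00 -3.00000e-02 -2.00000e-02 -4.41900e+01]
 [ 3.00000e-02 -1.90000e-01 -9.80000e-01  1.41719e+03]
 [ 0.00000e+00  0.00000e+00  0.00000e+00  1.00000e+00]] [[523.8646491    0.         288.67695753]
 [  0.         523.8646491  215.97990011]
 [  0.           0.           1.        ]]
{'time_s': 0.1, 'joint_positions': array([ 9.71526138e-01,  2.07349367e-01,  1.54275755e+00, -8.61351916e-07,
        1.39350083e+00, -1.50508782e-01]), 'joint_vel': array([ 0.0004273 , -0.00145588, -0.0038465 ,  0.00192451,  0.00168532,
       -0.00110956]), 'effort': array([-4.61488817e-04, -3.71868145e+01, -2.82292932e+01,  6.99238339e-02,
        3.11063358e-02, -3.62300636e-05]), 'ee_pos': array([249.03184133, 517.40497226, 165.82411107]), 'tcp_rot': array([ 2.22502445e-01,  9.74931611e-01, -9.37729515e-04, -3.68540091e-04]), 'ft_force': array([0.33242734, 0.42852521, 0.03405213]), 'wrist_torque': array([ 0.02706584, -0.01999076,  0.02978834]), 'grip_width': 93.94819387128813}
```

View pics/t0.png

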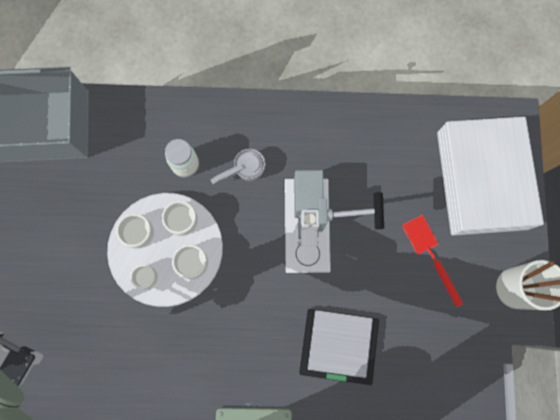

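View pics/s0.png

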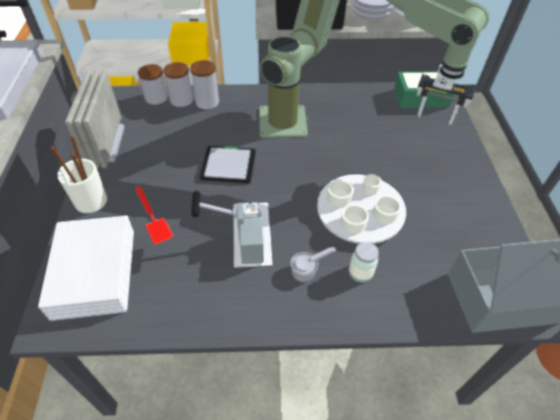

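The top view shows the small ramekin at about (144,277) on the platter. The dispenser base spans x 284–330 and y 178–272, with the round mark at (308,254) and the black grip at (379,211).

```bash
python3 - <<'E'
from h import *
m=np.load('m.npz');I=m['ti'];P=m['tp']
def rect(mask,n):
    q=P[mask][:,:2]; r=cv2.minAreaRect(q.astype(np.float32)); print(n,len(q),q.mean(0).round(1),np.round(r[0],1),np.round(r[1],1),round(r[2],2))
v,u=np.mgrid[:420,:560]
def box(a,b,c,d): return (u>=a)&(u<=b)&(v>=c)&(v<=d)
z=P[...,2]
r=box(128,160,262,292)&(z>74)&(z<92);rect(r,'ram'); print(cv2.minEnclosingCircle(P[r][:,:2].astype(np.float32)), np.median(z[r]))
b=box(275,340,170,282)&(z>1.5)&(z<9)&(I.mean(-1)>110);rect(b,'base')
rect(box(280,340,160,240)&(z>104)&(z<118),'housing')
rect(box(295,325,200,235)&(z>122)&(z<136),'tower')
rect(box(295,325,215,260)&(z>55)&(z<78),'ledge')
g=box(365,390,185,235)&(z>120);rect(g,'grip');print(np.nanpercentile(z[g],[5,50,95]))
rect(box(105,225,190,310)&(z>28)&(z<44),'platter')
rect(box(170,210,243,283)&(z>82)&(z<95),'big1');rect(box(115,155,212,250)&(z>82)&(z<95),'big2')
big=cv2.resize(I[165:285,270:390],(720,720),interpolation=cv2.INTER_CUBIC);cv2.imwrite('pics/c1.png',cv2.resize(big,(600,600)))
E
```

```text
ram 158 [422.  291.4] [422.5 292.1] [58.3 62. ] 1.74
((422.23553466796875, 291.9771728515625), 31.574161529541016) 79.30989548058187
base 1659 [ 540.3 -119.9] [ 576.7 -126.4] [261.7 124. ] 1.79
housing 1216 [ 641.7 -123.5] [ 630.1 -127.7] [154.3  83.1] 9.55
tower 170 [ 579.7 -139.6] [ 586.5 -135.9] [63.6 57.8] 0.95
ledge 343 [ 540.3 -127.7] [ 553.8 -135.9] [81.2 65.2] 1.21
grip 402 [ 588.2 -287.4] [ 589.2 -281. ] [43.5 89.5] 89.7
[164.6623651  178.64142769 184.14757953]
platter 8258 [493.4 247.4] [499.7 249.9] [298.3 298.5] 33.34
big1 202 [463.7 176.2] [463.1 176.4] [84.6 84.1] 3.23
big2 211 [539.4 323.7] [539.1 322.4] [84.8 83.3] 43.84
```

View pics/c1.png

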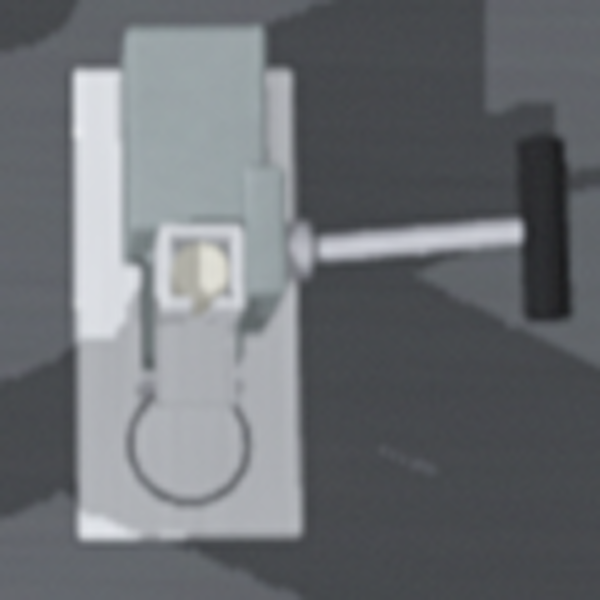

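The crop shows the mark ring centred at crop (189,446), the stop posts at (147,385) and (239,385), and the grip centre at (544,228). I'll cast rays for these.

```bash
python3 - <<'E'
from h import *
_,_,K,T=snap('top')
def ray(c,z):
    p=np.array(c)/5+[270,165]; d=T[:3,:3]@np.linalg.solve(K,[p[0],p[1],1]); return (T[:3,3]+d*(z-T[2,3])/d[2])[:2].round(1)
print('mark',ray((189,446),5))
for c in [(75,68),(293,68),(302,540),(78,540)]: print(ray(c,5))
print('posts',ray((147,385),27),ray((239,385),27),'tower',ray((201,266),128),'ledgefront',ray((197,404),64))
print('gripTop',ray((544,228),171+10))
s=telemetry.state();from scipy.spatial.transform import Rotation as R
print(s['ee_pos'],R.from_quat(s['tcp_rot']).as_matrix().round(3))
E
```

```text
mark [ 496.4 -131.1]
[706.  -64.1]
[ 709.7 -185.7]
[ 447.1 -192.9]
[444.  -72.2]
posts [ 526.  -106.7] [ 527.3 -156.1] tower [ 572.6 -128.1] ledgefront [ 511.5 -131.3]
gripTop [ 586.  -290.5]
[249.10887994 517.48711789 165.95429478] [[-0.901  0.434 -0.001]
 [ 0.434  0.901 -0.001]
 [ 0.    -0.002 -1.   ]]
```

```bash
cat >> h.py <<'E'
from scipy.spatial.transform import Rotation as R
def plan(p,yaw=1.602,n=8):
    s=telemetry.state();R0=R.from_quat(s['tcp_rot'])
    y=np.array([np.cos(yaw),np.sin(yaw),0]);z=np.array([0,0,-1.]);Rt=R.from_matrix(np.stack([np.cross(y,z),y,z],1))
    d=R0.inv().apply(np.array(p)-s['ee_pos']);w=(R0.inv()*Rt).as_rotvec()
    print(s['time_s'],s['ee_pos'].round(1),s['joint_positions'].round(2),'F',s['ft_force'].round(1),'w',round(s['grip_width'],1))
    for i in range(1,n+1): print([*(d*i/n).round(1).tolist(),*(w*i/n).round(3).tolist()])
E
python3 -c "
from h import *
plan((422,292,125))"
```

```text
0.15 [249.1 517.5 166. ] [ 0.97  0.21  1.54 -0.    1.39 -0.15] F [-0.3 -0.9  0.4] w 93.5
[-31.7, -16.0, 5.1, -0.0, -0.0, -0.06]
[-63.4, -32.0, 10.3, -0.0, -0.0, -0.12]
[-95.1, -48.0, 15.4, -0.001, -0.0, -0.18]
[-126.8, -64.0, 20.6, -0.001, -0.0, -0.24]
[-158.5, -80.0, 25.7, -0.001, -0.0, -0.3]
[-190.2, -96.1, 30.8, -0.001, -0.0, -0.36]
[-221.9, -112.1, 36.0, -0.001, -0.001, -0.42]
[-253.6, -128.1, 41.1, -0.002, -0.001, -0.48]
```

apply_moves --pt "-1 -32 -16 5 0 0 -0.06" --pt "-1 -63 -32 10 0 0 -0.12" --pt "-1 -95 -48 15 0 0 -0.18" --pt "-1 -127 -64 20.5 0 0 -0.24" --pt "-1 -158.5 -80 26 0 0 -0.3" --pt "-1 -190 -96 31 0 0 -0.36" --pt "-1 -222 -112 36 0 0 -0.42" --pt "-1 -253.6 -128 41 0 0 -0.48"

```text
time_s: 0.82
ee_pos: [422.6, 290.5, 124.7]
tcp_rot: [-0.017, 1.0, -0.001, -0.001]
ft_force: [0.2, 0.3, -0.0]
grip_width: 94.1
```

```bash
python3 -c "
from h import *
plan((422,292,45),n=4)"
```

```text
0.8167 [422.6 290.5 124.7] [ 0.43  0.12  1.74 -0.    1.29 -1.17] F [ 0.2  0.3 -0. ] w 94.1
[0.1, 0.4, 19.9, -0.0, -0.0, 0.001]
[0.2, 0.8, 39.8, -0.001, -0.001, 0.002]
[0.3, 1.2, 59.8, -0.001, -0.001, 0.002]
[0.4, 1.7, 79.7, -0.002, -0.001, 0.003]
```

apply_moves --pt "-1 0 1.5 27 0 0 0" --pt "-1 0 1.5 54 0 0 0" --pt "-1 0 1.5 79.5 0 0 0" --pt "-1 0 1.5 79.5 0 0 0" --pt "0 0 1.5 79.5 0 0 0" --pt "1 0 1.5 79.5 0 0 0" --pt "1 0 1.5 79.5 0 0 0" --pt "1 0 1.5 79.5 0 0 0"

```text
time_s: 1.48
ee_pos: [423.9, 292.8, 47.2]
tcp_rot: [-0.017, 1.0, 0.0, 0.001]
ft_force: [0.2, -0.6, -0.5]
grip_width: 71.1
```

apply_moves --pt "1 0 0 0 0 0 0" --pt "1 0 0 0 0 0 0" --pt "1 0 0 -10 0 0 0" --pt "1 0 0 -30 0 0 0" --pt "1 0 0 -60 0 0 0" --pt "1 0 0 -80 0 0 0" --pt "1 0 0 -80 0 0 0"

```text
time_s: 2.07
ee_pos: [427.7, 294.8, 133.3]
tcp_rot: [-0.018, 1.0, 0.002, 0.006]
ft_force: [0.2, 0.4, -0.0]
grip_width: 24.5
```

```bash
python3 -c "
from h import *
plan((400,-133.3,124),n=8)
I,P,K,T=snap('scene','s1.png')
cv2.imwrite('pics/s1c.png',cv2.resize(I[130:290,300:460],(600,600)))"
```

```text
2.0667 [427.7 294.8 133.3] [ 0.44  0.11  1.73 -0.    1.29 -1.17] F [ 0.2  0.4 -0. ] w 24.5
[5.4, -53.4, 0.9, 0.001, 0.002, 0.0]
[10.7, -106.7, 1.7, 0.001, 0.003, 0.001]
[16.1, -160.1, 2.6, 0.002, 0.005, 0.001]
[21.4, -213.5, 3.5, 0.002, 0.006, 0.002]
[26.8, -266.8, 4.3, 0.003, 0.008, 0.002]
[32.1, -320.2, 5.2, 0.003, 0.009, 0.003]
[37.5, -373.6, 6.1, 0.004, 0.011, 0.003]
[42.8, -426.9, 6.9, 0.004, 0.012, 0.004]
```

View pics/s1c.png

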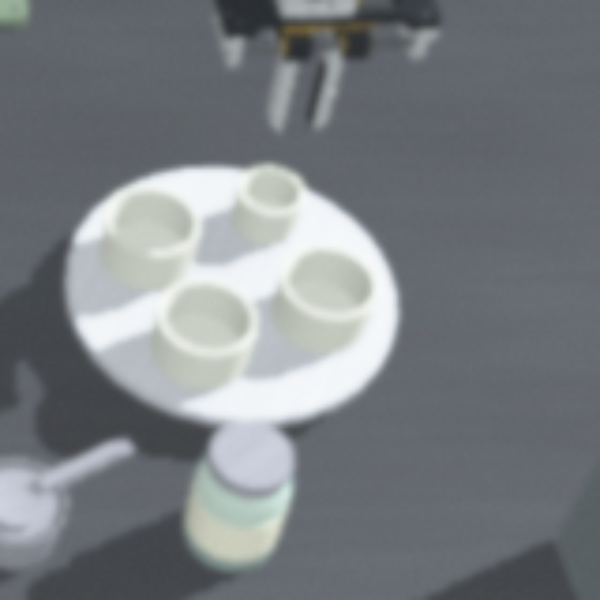

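The ramekin is still on the platter at about crop (270,200), because I lifted before the fingers had closed. I'll reopen, remeasure and wait longer this time.

apply_moves --pt "-1 0 0 0 0 0 0" --pt "-1 0 0 0 0 0 0" --pt "-1 0 0 0 0 0 0" --pt "-1 0 0 0 0 0 0" --pt "-1 0 0 0 0 0 0" --pt "-1 0 0 0 0 0 0" --pt "-1 0 0 0 0 0 0" --pt "-1 0 0 0 0 0 0"

```text
time_s: 2.78
ee_pos: [426.1, 294.0, 130.5]
tcp_rot: [-0.018, 1.0, 0.001, 0.004]
ft_force: [0.0, -0.0, 0.1]
grip_width: 70.1
```

```bash
python3 -c "
from h import *
v,u=np.mgrid[:420,:560]
for n,c in (('scene',(355,390,170,200)),('top',(125,163,258,295))):
    I,P,K,T=snap(n)
    r=(u>=c[0])&(u<=c[1])&(v>=c[2])&(v<=c[3])&(P[...,2]>74)&(P[...,2]<87)
    q=P[r][:,:2].astype(np.float32);print(n,len(q),q.mean(0),cv2.minEnclosingCircle(q) if len(q) else 0)
plan((422,292,45),n=4)"
```

```text
scene 143 [441.6083  298.10745] ((449.20111083984375, 308.7444763183594), 63.98909378051758)
top 52 [399.47247 293.6702 ] ((408.57196044921875, 293.6586608886719), 25.137428283691406)
2.8833 [426.2 294.1 130.7] [ 0.44  0.11  1.73 -0.    1.29 -1.17] F [-0.5  0.4 -0.5] w 78.1
[1.3, -0.5, 21.4, 0.001, 0.002, 0.001]
[2.5, -1.1, 42.8, 0.001, 0.004, 0.002]
[3.8, -1.6, 64.2, 0.002, 0.007, 0.003]
[5.0, -2.2, 85.6, 0.003, 0.009, 0.004]
```

```bash
python3 -c "
from h import *
I,P,K,T=snap('scene')
z=P[...,2];v,u=np.mgrid[:420,:560]
m=((z>74)&(z<87)&(u>350)&(u<395)&(v>165)&(v<205)).astype(np.uint8)
n,l,st,ce=cv2.connectedComponentsWithStats(m)
for i in range(1,n):
    if st[i,4]>15: q=P[l==i][:,:2].astype(np.float32);print(st[i],ce[i],q.min(0),q.max(0),cv2.minEnclosingCircle(q))
I,P,K,T=snap('top');z=P[...,2]
m=((z>70)&(z<90)&(u>125)&(u<163)&(v>258)&(v<295));q=P[m];print(q.min(0),q.max(0))
"
```

```text
[363 174  18  15 107] [371.3364486  180.98130841] [389.21216 260.4091 ] [452.3476 321.4407] ((421.5967712402344, 291.9291076660156), 32.601402282714844)
[376 196  19   7  49] [385.59183673 198.42857143] [493.54773 289.23547] [516.7664 352.1819] ((514.2606201171875, 320.70867919921875), 31.57289695739746)
[393.28877188 267.48587265  70.03484986] [410.37372763 318.58223601  84.90973869]
```

apply_moves --pt "-1 2 -1 20 0 0.004 0" --pt "-1 4 -2 42 0 0.009 0.004" --pt "-1 5 -2 64 0 0.009 0.004" --pt "-1 5 -2 78 0 0.009 0.004" --pt "-1 5 -2 85.5 0 0.009 0.004" --pt "-1 5 -2 85.5 0 0.009 0.004" --pt "-1 5 -2 85.5 0 0.009 0.004"

```text
time_s: 3.57
ee_pos: [422.3, 292.3, 45.4]
tcp_rot: [-0.015, 1.0, 0.001, -0.0]
ft_force: [-0.1, -0.5, -0.3]
grip_width: 94.2
```

apply_moves --pt "1 0 0 0 0 0 0" --pt "1 0 0 0 0 0 0" --pt "1 0 0 0 0 0 0" --pt "1 0 0 0 0 0 0" --pt "1 0 0 0 0 0 0" --pt "1 0 0 0 0 0 0" --pt "1 0 0 0 0 0 0" --pt "1 0 0 0 0 0 0"

```text
time_s: 4.23
ee_pos: [422.3, 292.3, 45.4]
tcp_rot: [-0.015, 1.0, 0.001, -0.0]
ft_force: [-0.3, 0.1, 0.1]
grip_width: 44.2
```

```bash
python3 -c "
from h import *
s=telemetry.state();print(s['ee_pos'],s['grip_width'],s['ft_force'])
I,P,K,T=snap('scene')
for p in [(422,292,81),(422,292,45),tuple(s['ee_pos'])]:
    c=K@np.linalg.inv(T)[:3]@np.array([*p,1]);print((c[:2]/c[2]).round(1))
cv2.imwrite('pics/s2c.png',cv2.resize(I[140:240,310:410],(600,600),interpolation=2))"
```

```text
[422.25956718 292.27586349  45.44870989] 44.20802909430811 [-0.29115958  0.10461082  0.11622308]
[371.8 181.1]
[370.  188.1]
[370.1 188.1]
```

View pics/s2c.png

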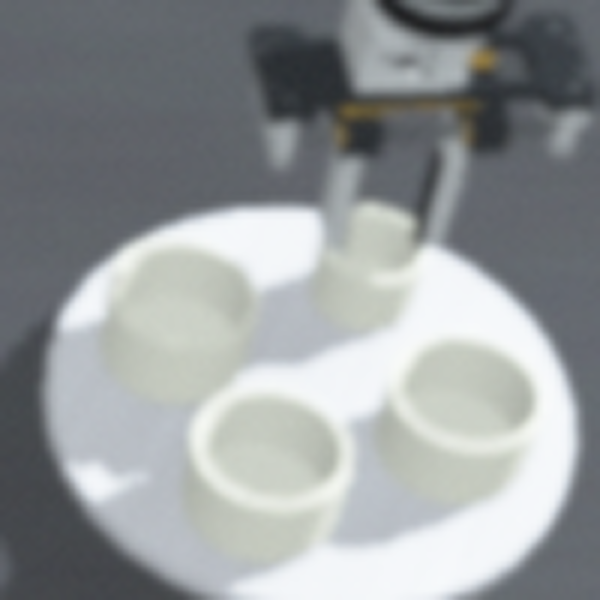

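The picture shows the fingers at crop x 345 and 440, ending near row 250, and the pot doesn't stop them. I'll read the finger depths to find where they really are.

```bash
python3 -c "
from h import *
s=telemetry.state();print(s['grip_width'],s['joint_positions'].round(3))
I,P,K,T=snap('scene')
np.set_printoptions(linewidth=250,suppress=True)
for r in range(162,194,2):
    print(r,[tuple(P[r,c].round(0).astype(int)) for c in range(363,386,2)])"
```

```text
40.08232395794627 [ 0.435  0.213  1.806  0.003  1.121 -1.168]
162 [(np.int64(449), np.int64(238), np.int64(200)), (np.int64(447), np.int64(245), np.int64(198)), (np.int64(454), np.int64(249), np.int64(205)), (np.int64(455), np.int64(255), np.int64(206)), (np.int64(453), np.int64(262), np.int64(203)), (np.int64(455), np.int64(268), np.int64(205)), (np.int64(451), np.int64(276), np.int64(201)), (np.int64(450), np.int64(283), np.int64(200)), (np.int64(451), np.int64(289), np.int64(201)), (np.int64(451), np.int64(296), np.int64(200)), (np.int64(449), np.int64(303), np.int64(198)), (np.int64(445), np.int64(311), np.int64(195))]
164 [(np.int64(258), np.int64(300), np.int64(2)), (np.int64(257), np.int64(308), np.int64(1)), (np.int64(455), np.int64(250), np.int64(197)), (np.int64(456), np.int64(257), np.int64(197)), (np.int64(457), np.int64(263), np.int64(199)), (np.int64(454), np.int64(270), np.int64(196)), (np.int64(255), np.int64(348), np.int64(-2)), (np.int64(258), np.int64(354), np.int64(1)), (np.int64(254), np.int64(364), np.int64(-2)), (np.int64(411), np.int64(313), np.int64(152)), (n
[... 7197 characters left out ...]
35)), (np.int64(423), np.int64(333), np.int64(35)), (np.int64(423), np.int64(340), np.int64(35)), (np.int64(425), np.int64(347), np.int64(37))]
192 [(np.int64(435), np.int64(266), np.int64(40)), (np.int64(445), np.int64(270), np.int64(50)), (np.int64(448), np.int64(276), np.int64(54)), (np.int64(445), np.int64(284), np.int64(50)), (np.int64(452), np.int64(288), np.int64(57)), (np.int64(448), np.int64(297), np.int64(53)), (np.int64(447), np.int64(304), np.int64(52)), (np.int64(436), np.int64(316), np.int64(40)), (np.int64(434), np.int64(324), np.int64(37)), (np.int64(431), np.int64(332), np.int64(33)), (np.int64(433), np.int64(338), np.int64(35)), (np.int64(437), np.int64(343), np.int64(40))]
```

```bash
python3 -c "
from h import *
m=np.load('m.npz');P=m['sp']
I,_,K,T=snap('scene')
def pr(p):
    c=K@np.linalg.inv(T)[:3]@np.array([*p,1]);return (c[:2]/c[2]).round(1)
for o in (-50,50):
  for z in (166,206): print(o,z,pr((249+.434*o,518+.901*o,z)))
q=P[60:140,400:480].reshape(-1,3);q=q[(abs(q[:,0]-249)<70)&(abs(q[:,1]-518)<90)&(q[:,2]>80)]
h,e=np.histogram(q[:,2],np.arange(140,330,8));print(list(zip(e.astype(int),h)))
I=m['si'];cv2.imwrite('pics/s0c.png',cv2.resize(I[60:140,400:480],(640,600) if 0 else (600,600),interpolation=2))
"
```

```text
-50 166 [416.7 124.6]
-50 206 [419.6 115.6]
50 166 [444.7 132.1]
50 206 [448.2 123.2]
[(np.int64(140), np.int64(0)), (np.int64(148), np.int64(0)), (np.int64(156), np.int64(0)), (np.int64(164), np.int64(0)), (np.int64(172), np.int64(0)), (np.int64(180), np.int64(0)), (np.int64(188), np.int64(0)), (np.int64(196), np.int64(0)), (np.int64(204), np.int64(3)), (np.int64(212), np.int64(13)), (np.int64(220), np.int64(13)), (np.int64(228), np.int64(15)), (np.int64(236), np.int64(16)), (np.int64(244), np.int64(18)), (np.int64(252), np.int64(16)), (np.int64(260), np.int64(13)), (np.int64(268), np.int64(19)), (np.int64(276), np.int64(16)), (np.int64(284), np.int64(16)), (np.int64(292), np.int64(2)), (np.int64(300), np.int64(13)), (np.int64(308), np.int64(40)), (np.int64(316), np.int64(122))]
```

View pics/s0c.png

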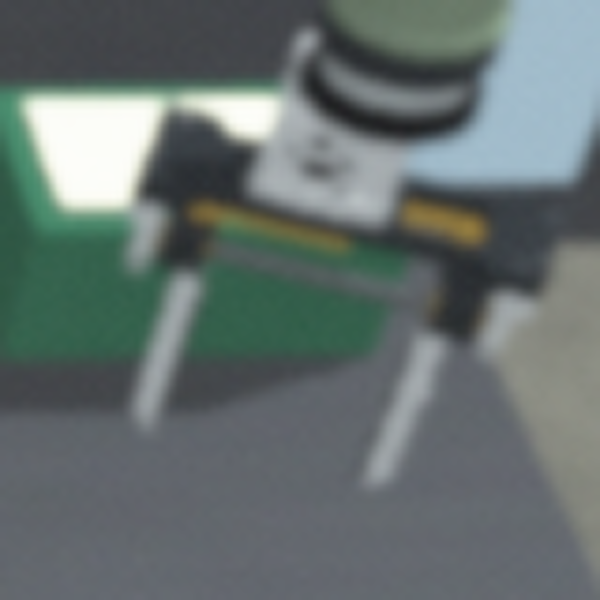

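The start view shows the fingertips near row 117–124 with z about 208, while the reported TCP is at 166. The same gap shows here, with tips near 87 against a reported 45. So the real tips sit about 42 mm behind the reported TCP along the tool axis, and I'll shift all targets down by that. Opening and descending now.

apply_moves --pt "-1 0 0 0 0 0 0" --pt "-1 0 0 0 0 0 0" --pt "-1 0 0 0 0 0 0" --pt "-1 0 0 0 0 0 0" --pt "-1 0 0 0 0 0 0" --pt "-1 0 0 0 0 0 0" --pt "-1 0 0 0 0 0 0" --pt "-1 0 0 0 0 0 0"

```text
time_s: 5.05
ee_pos: [422.3, 292.2, 45.4]
tcp_rot: [-0.015, 1.0, 0.001, -0.0]
ft_force: [-0.1, -0.1, 0.3]
grip_width: 82.3
```

apply_moves --pt "-1 0 0 6 0 0 0" --pt "-1 0 0 12 0 0 0" --pt "-1 0 0 20 0 0 0" --pt "-1 0 0 28 0 0 0" --pt "-1 0 0 35 0 0 0" --pt "-1 0 0 39 0 0 0" --pt "-1 0 0 39 0 0 0" --pt "-1 0 0 39 0 0 0"

```text
time_s: 5.72
ee_pos: [421.9, 292.2, 5.9]
tcp_rot: [-0.015, 1.0, 0.001, -0.0]
ft_force: [0.2, 0.1, 0.6]
grip_width: 93.7
```

apply_moves --pt "1 0 0 0 0 0 0" --pt "1 0 0 0 0 0 0" --pt "1 0 0 0 0 0 0" --pt "1 0 0 0 0 0 0" --pt "1 0 0 0 0 0 0" --pt "1 0 0 0 0 0 0" --pt "1 0 0 0 0 0 0" --pt "1 0 0 0 0 0 0"

```text
time_s: 6.38
ee_pos: [422.2, 292.3, 6.2]
tcp_rot: [-0.016, 1.0, 0.001, -0.0]
ft_force: [0.1, 0.4, 2.0]
grip_width: 62.3
```

Gripped at 62.3 mm. Lifting.

apply_moves --pt "1 0 0 0 0 0 0" --pt "1 0 0 0 0 0 0" --pt "1 0 0 -8 0 0 0" --pt "1 0 0 -22 0 0 0" --pt "1 0 0 -42 0 0 0" --pt "1 0 0 -60 0 0 0" --pt "1 0 0 -75 0 0 0" --pt "1 0 0 -75 0 0 0"

```text
time_s: 7.05
ee_pos: [424.9, 293.5, 85.0]
tcp_rot: [-0.016, 1.0, 0.003, 0.003]
ft_force: [0.6, 0.1, -0.4]
grip_width: 62.5
```

```bash
python3 -c "
from h import *
plan((400,-133.2,81),n=16)"
```

```text
7.05 [424.9 293.5  85. ] [ 0.43  0.16  1.77  0.    1.2  -1.17] F [ 0.6  0.1 -0.4] w 62.5
[2.4, -26.6, 0.1, 0.0, 0.0, -0.0]
[4.8, -53.2, 0.2, 0.001, 0.001, -0.0]
[7.2, -79.8, 0.3, 0.001, 0.001, -0.0]
[9.6, -106.4, 0.3, 0.001, 0.001, -0.0]
[11.9, -133.0, 0.4, 0.002, 0.002, -0.0]
[14.3, -159.6, 0.5, 0.002, 0.002, -0.0]
[16.7, -186.3, 0.6, 0.002, 0.003, -0.0]
[19.1, -212.9, 0.7, 0.003, 0.003, -0.0]
[21.5, -239.5, 0.8, 0.003, 0.003, -0.0]
[23.9, -266.1, 0.9, 0.003, 0.004, -0.0]
[26.3, -292.7, 1.0, 0.004, 0.004, -0.0]
[28.7, -319.3, 1.0, 0.004, 0.004, -0.0]
[31.0, -345.9, 1.1, 0.004, 0.005, -0.0]
[33.4, -372.5, 1.2, 0.005, 0.005, -0.0]
[35.8, -399.1, 1.3, 0.005, 0.006, -0.0]
[38.2, -425.7, 1.4, 0.005, 0.006, -0.0]
```

apply_moves --pt "1 2 -20 0 0 0 0" --pt "1 5 -50 0 0 0 0" --pt "1 7 -80 0 0 0 0" --pt "1 10 -110 0 0 0 0" --pt "1 12 -140 0 0 0 0" --pt "1 15 -170 0 0 0 0" --pt "1 17 -195 0 0 0 0" --pt "1 19 -213 0 0 0 0"

```text
time_s: 7.72
ee_pos: [411.5, 78.1, 82.8]
tcp_rot: [-0.015, 1.0, 0.003, 0.002]
ft_force: [0.3, 0.1, -1.3]
grip_width: 62.7
```

```bash
python3 -c "
from h import *
plan((400,-133.2,80),n=8)"
```

```text
7.7167 [411.5  78.1  82.8] [-0.02 -0.04  2.    0.01  1.18 -1.63] F [ 0.3  0.1 -1.3] w 62.7
[2.2, -26.4, 0.2, 0.001, 0.001, -0.0]
[4.4, -52.7, 0.4, 0.001, 0.001, -0.0]
[6.7, -79.1, 0.6, 0.002, 0.002, -0.001]
[8.9, -105.4, 0.8, 0.003, 0.002, -0.001]
[11.1, -131.8, 1.0, 0.003, 0.003, -0.001]
[13.3, -158.1, 1.2, 0.004, 0.003, -0.001]
[15.5, -184.5, 1.5, 0.004, 0.004, -0.001]
[17.8, -210.9, 1.7, 0.005, 0.005, -0.002]
```

apply_moves --pt "1 2 -26 0 0 0 0" --pt "1 4 -53 0.5 0 0 0" --pt "1 7 -80 0.5 0 0 0" --pt "1 9 -110 1 0.002 0.002 0" --pt "1 11 -140 1 0.004 0.004 0" --pt "1 13 -170 1.5 0.005 0.005 -0.002" --pt "1 16 -195 1.5 0.005 0.005 -0.002" --pt "1 17.5 -211 1.5 0.005 0.005 -0.002"

```text
time_s: 8.38
ee_pos: [399.4, -135.3, 79.5]
tcp_rot: [-0.015, 1.0, -0.0, -0.001]
ft_force: [0.8, 1.0, -1.3]
grip_width: 62.6
```

```bash
python3 -c "
from h import *
plan((400,-133.2,-20),n=4)
I,P,K,T=snap('top');np.save('t.npy',P)
v,u=np.mgrid[:420,:560]
I,P,K,T=snap('scene');cv2.imwrite('pics/s3.png',cv2.resize(I[90:290,150:350],(600,600)))
z=P[...,2];m=(abs(P[...,0]-400)<45)&(abs(P[...,1]+133)<40)&(z>105)&(z<135);print(m.sum())"
```

```text
8.3833 [ 399.4 -135.3   79.5] [-0.53 -0.03  1.99 -0.    1.18 -2.13] F [ 0.8  1.  -1.3] w 62.6
[-0.2, 0.5, 24.9, -0.0, -0.0, -0.0]
[-0.4, 1.1, 49.7, -0.0, -0.001, -0.001]
[-0.6, 1.6, 74.6, -0.0, -0.001, -0.001]
[-0.8, 2.1, 99.5, -0.0, -0.001, -0.001]
151
```

View pics/s3.png

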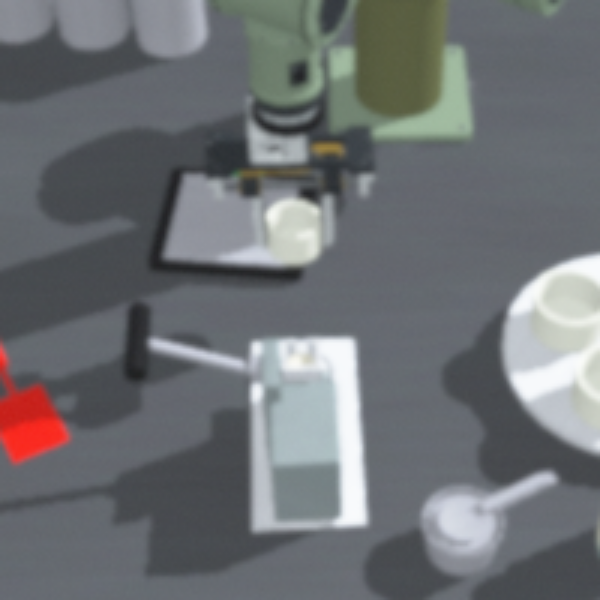

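The ramekin is held upright at crop (295,230), in front of the dispenser. Next I descend, slide in, and check for contact.

apply_moves --pt "1 0 0 20 0 0 0" --pt "1 0 1 45 0 0 0" --pt "1 -0.5 2 70 0 0 0" --pt "1 -0.8 2 90 0 0 0" --pt "1 -0.8 2 100 0 0 0" --pt "1 -0.8 2 102 0 0 0" --pt "1 -0.8 2 102 0 0 0" --pt "1 -0.8 2 102 0 0 0"

```text
time_s: 9.15
ee_pos: [401.3, -133.3, -21.6]
tcp_rot: [-0.014, 1.0, -0.0, 0.0]
ft_force: [0.9, -0.2, -0.7]
grip_width: 63.0
```

```bash
python3 -c "
from h import *
plan((485,-130.5,-22),n=8)"
```

```text
9.15 [ 401.3 -133.3  -21.6] [-0.53  0.15  2.06 -0.    0.93 -2.12] F [ 0.9 -0.2 -0.7] w 63.0
[-10.5, 0.1, 0.1, -0.0, 0.0, -0.0]
[-20.9, 0.1, 0.1, -0.0, 0.0, -0.001]
[-31.4, 0.2, 0.2, -0.0, 0.0, -0.001]
[-41.9, 0.2, 0.2, -0.0, 0.0, -0.001]
[-52.3, 0.3, 0.3, -0.0, 0.0, -0.002]
[-62.8, 0.4, 0.3, -0.001, 0.0, -0.002]
[-73.3, 0.4, 0.4, -0.001, 0.0, -0.003]
[-83.7, 0.5, 0.4, -0.001, 0.0, -0.003]
```

apply_moves --pt "1 -6 0 0 0 0 0" --pt "1 -16 0 0 0 0 0" --pt "1 -28 0 0 0 0 0" --pt "1 -42 0 0 0 0 0" --pt "1 -56 0.5 0 0 0 0" --pt "1 -68 0.5 0 0 0 0" --pt "1 -78 0.5 0 0 0 0" --pt "1 -84 0.5 0 0 0 0"

```text
time_s: 9.82
ee_pos: [488.0, -130.9, -20.6]
tcp_rot: [-0.014, 1.0, -0.001, 0.002]
ft_force: [0.4, 0.3, -1.4]
grip_width: 62.4
```

apply_moves --pt "1 -2 0 0 0 0 0" --pt "1 -4 0 0 0 0 0" --pt "1 -6 0 0 0 0 0" --pt "1 -7 0 0.5 0 0 0" --pt "1 -8 0 1 0 0 0" --pt "1 -9 0 1 0 0 0" --pt "1 -9 0 1 0 0 0"

```text
time_s: 10.4
ee_pos: [496.8, -130.7, -21.6]
tcp_rot: [-0.014, 1.0, -0.001, 0.001]
ft_force: [-0.7, 0.1, -1.3]
grip_width: 62.5
```

```bash
python3 -c "
from h import *
plan((497.5,-130,-24.5),n=1)
I,P,K,T=snap('top','t4.png')
v,u=np.mgrid[:420,:560]
cv2.imwrite('pics/t4c.png',cv2.resize(I[160:300,250:390],(600,600),interpolation=2))"
```

```text
10.4 [ 496.8 -130.7  -21.6] [-0.43  0.32  1.84 -0.    0.98 -2.02] F [-0.7  0.1 -1.3] w 62.5
[-0.7, 0.7, 2.9, -0.002, 0.003, -0.003]
```

View pics/t4c.png

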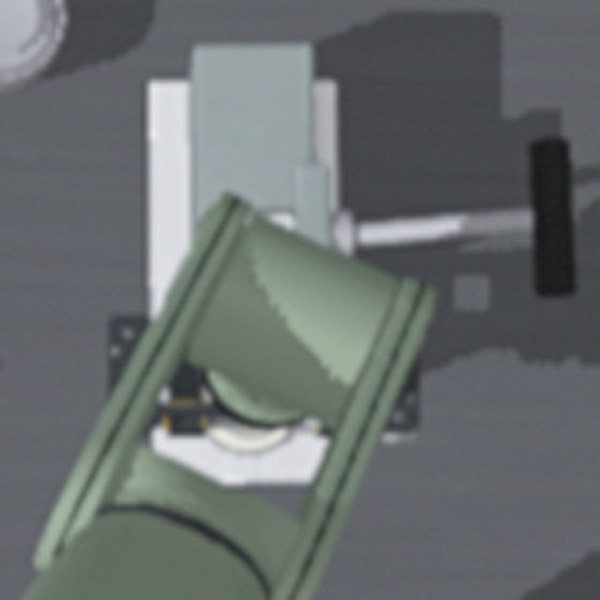

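The arm hides most of the view, and only the pot's front rim shows at crop (250,430). I'll feel for the posts by force while lowering.

apply_moves --pt "1 -0.5 0.4 1 0 0 0" --pt "1 -1 0.4 2 0 0 0" --pt "1 -1.5 0.4 2.8 0 0 0" --pt "1 -2 0.4 2.8 0 0 0" --pt "1 -2 0.4 2.8 0 0 0"

```text
time_s: 10.87
ee_pos: [498.9, -130.2, -24.5]
tcp_rot: [-0.014, 1.0, -0.001, 0.001]
ft_force: [-0.9, 0.9, -0.7]
grip_width: 62.3
```

apply_moves --pt "1 -0.7 0 0 0 0 0" --pt "1 -1.4 0 0 0 0 0" --pt "1 -2 0 0 0 0 0" --pt "1 -2 0 0 0 0 0"

```text
time_s: 11.2
ee_pos: [501.0, -130.2, -24.5]
tcp_rot: [-0.014, 1.0, -0.001, 0.001]
ft_force: [0.4, 0.2, -1.0]
grip_width: 62.6
```

apply_moves --pt "1 -0.7 0 0 0 0 0" --pt "1 -1.4 0 0 0 0 0" --pt "1 -2 0 0 0 0 0" --pt "1 -2 0 0 0 0 0"

```text
time_s: 11.53
ee_pos: [501.1, -130.3, -24.7]
tcp_rot: [-0.015, 1.0, -0.001, -0.001]
ft_force: [-5.2, -2.2, 2.7]
grip_width: 62.6
```

```bash
python3 -c "
from h import *
plan((500,-130,-24.5),n=1)
v,u=np.mgrid[:420,:560]
for n in ('scene','top'):
    I,P,K,T=snap(n);z=P[...,2]
    m=(abs(P[...,0]-490)<60)&(abs(P[...,1]+130)<45)&(z>44)&(z<57)
    q=P[m];print(n,m.sum(),q.min(0).round(),q.max(0).round() )
    for zz in (45,): 
        mm=m&(P[...,0]<495);print([tuple(P[i,j].round(0)) for i,j in np.argwhere(mm)[::6]])
"
```

```text
11.5333 [ 501.1 -130.3  -24.7] [-0.42  0.33  1.83 -0.    0.98 -2.02] F [-5.2 -2.2  2.7] w 62.6
[1.1, 0.3, -0.2, -0.002, -0.001, -0.002]
scene 63 [ 465. -155.   44.] [520. -87.  57.]
[(np.float64(468.0), np.float64(-134.0), np.float64(53.0)), (np.float64(471.0), np.float64(-137.0), np.float64(50.0)), (np.float64(477.0), np.float64(-113.0), np.float64(56.0)), (np.float64(477.0), np.float64(-134.0), np.float64(52.0)), (np.float64(480.0), np.float64(-110.0), np.float64(55.0)), (np.float64(478.0), np.float64(-120.0), np.float64(47.0)), (np.float64(481.0), np.float64(-103.0), np.float64(45.0))]
top 39 [ 471. -150.   44.] [ 509. -100.   54.]
[(np.float64(481.0), np.float64(-106.0), np.float64(44.0)), (np.float64(478.0), np.float64(-113.0), np.float64(47.0)), (np.float64(475.0), np.float64(-116.0), np.float64(51.0)), (np.float64(476.0), np.float64(-137.0), np.float64(49.0)), (np.float64(473.0), np.float64(-124.0), np.float64(47.0)), (np.float64(474.0), np.float64(-143.0), np.float64(45.0))]
```

Firm contact of about 5 N at x=501, so the pot is against the posts. Releasing.

apply_moves --pt "1 0.4 0 0 0 0 0" --pt "-1 0.4 0 0 0 0 0" --pt "-1 0.4 0 0 0 0 0" --pt "-1 0.4 0 0 0 0 0" --pt "-1 0.4 0 0 0 0 0" --pt "-1 0.4 0 0 0 0 0" --pt "-1 0.4 0 0 0 0 0" --pt "-1 0.4 0 0 0 0 0"

```text
time_s: 12.3
ee_pos: [500.9, -130.3, -24.7]
tcp_rot: [-0.015, 1.0, -0.001, -0.0]
ft_force: [0.0, -0.5, 0.6]
grip_width: 93.6
```

apply_moves --pt "-1 0 0 -5 0 0 0" --pt "-1 0 0 -25 0 0 0" --pt "-1 0 0 -55 0 0 0" --pt "-1 0 0 -90 0 0 0" --pt "-1 40 0 -125 0 0 0" --pt "-1 80 0 -160 0 0 0" --pt "-1 110 0 -185 0 0 0" --pt "-1 130 0 -200 0 0 0"

```text
time_s: 12.97
ee_pos: [372.7, -133.4, 174.8]
tcp_rot: [-0.015, 1.0, -0.001, -0.0]
ft_force: [0.3, -1.1, 0.7]
grip_width: 94.1
```

```bash
python3 -c "
from h import *
plan((587,-291,180),yaw=1.602,n=1)
I,P,K,T=snap('top');z=P[...,2]
m=(abs(P[...,0]-495)<50)&(abs(P[...,1]+130)<40)&(z>40)&(z<56)
q=P[m][:,:2].astype(np.float32);print(m.sum(),cv2.minEnclosingCircle(q),q.min(0),q.max(0))
cv2.imwrite('pics/t5c.png',cv2.resize(I[165:285,270:390],(600,600),interpolation=2))
I,P,K,T=snap('scene');z=P[...,2]
m=(abs(P[...,0]-586)<30)&(abs(P[...,1]+287)<30)&(z>140)&(abs(P[...,2]-170)<30);q=P[m];print('grip',m.sum(),q.min(0),q.max(0),np.median(q,0))
"
```

```text
12.9667 [ 372.7 -133.4  174.8] [-0.56 -0.2   1.94 -0.    1.41 -2.16] F [ 0.3 -1.1  0.7] w 94.1
[-209.4, -164.0, -4.9, -0.002, -0.0, -0.001]
65 ((509.7994079589844, -132.27159118652344), 40.11774826049805) [ 473.05588 -158.07234] [544.9446  -99.48127]
grip 154 [ 556.82812517 -304.27650289  154.97612874] [ 615.74687664 -257.40235119  189.55539279] [ 588.27869894 -287.56680933  181.44848637]
```

View pics/t5c.png

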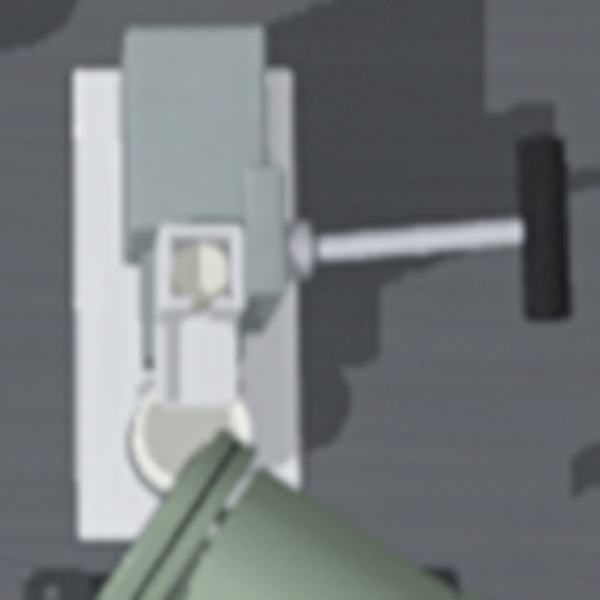

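The pot sits on the mark under the ledge, with its rim spanning crop x 132–250, and the tablets are still in the tower. Next I move above the grip with the fingers shut.

apply_moves --pt "1 -24 -19 -3 0 0 0" --pt "1 -52 -40 -6 0 0 0" --pt "1 -80 -62 -6 0 0 0" --pt "1 -108 -84 -6 0 0 0" --pt "1 -136 -106 -6 0 0 0" --pt "1 -164 -128 -5 0 0 0" --pt "1 -190 -148 -5 0 0 0" --pt "1 -209 -163 -5 0 0 0"

```text
time_s: 13.73
ee_pos: [589.4, -293.4, 184.4]
tcp_rot: [-0.014, 1.0, -0.004, 0.003]
ft_force: [-0.1, -0.4, 0.6]
grip_width: 44.1
```

apply_moves --pt "1 0 0 0 0 0 0" --pt "1 0 0 0 0 0 0" --pt "1 0 0 0 0 0 0" --pt "1 0 0 0 0 0 0" --pt "1 0 0 0 0 0 0" --pt "1 0 0 0 0 0 0"

```text
time_s: 14.23
ee_pos: [589.0, -292.8, 185.0]
tcp_rot: [-0.014, 1.0, -0.004, 0.004]
ft_force: [0.6, -0.1, -0.6]
grip_width: 4.3
```

```bash
python3 -c "
from h import *
plan((585,-292,150),n=1)
I,P,K,T=snap('scene');z=P[...,2]
q=P[(abs(P[...,0]-590)<25)&(abs(P[...,1]+292)<30)&(z>190)&(z<300)];print(np.percentile(q,[0,2,10],axis=0).round())
h,e=np.histogram(q[:,2],np.arange(190,300,8));print(h)
g=P[(abs(P[...,0]-586)<45)&(z>165)&(z<190)&(P[...,1]<-270)&(P[...,1]>-310)&(I.max(-1)<60)];print('grip',len(g),np.median(g,0),g.min(0),g.max(0))
cv2.imwrite('pics/s6.png',cv2.resize(I[120:270,160:310],(600,600),interpolation=2))
"
```

```text
14.2333 [ 589.  -292.8  185. ] [-0.59  0.36  1.31 -0.    1.46 -2.19] F [ 0.6 -0.1 -0.6] w 4.3
[4.2, 1.2, 35.0, -0.008, 0.007, -0.003]
[[ 578. -306.  227.]
 [ 580. -305.  229.]
 [ 587. -302.  236.]]
[ 0  0  0  0  7 16 22 20 17 22 22 21 19]
grip 78 [ 598.26688336 -291.80897573  183.72408496] [ 566.23701973 -299.33823004  174.06881809] [ 630.68470338 -282.69057865  189.03455224]
```

View pics/s6.png

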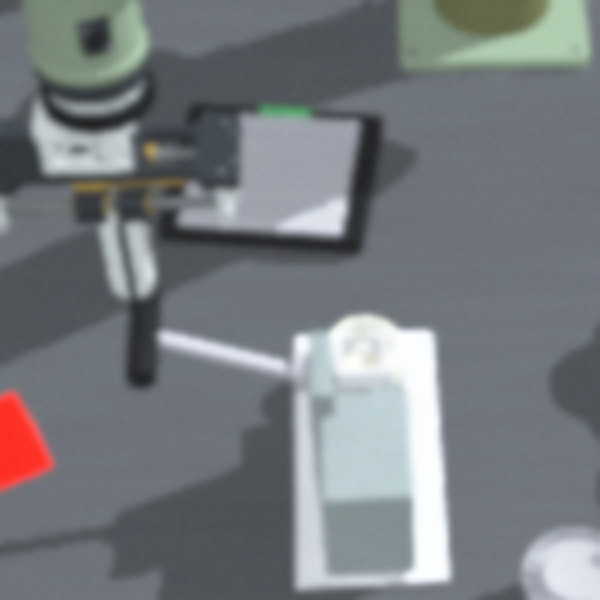

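The view shows the shut fingers at crop (130,290), right above the grip, with the tips at z≈227 (+42 again confirmed). I'll approach, then make the first stroke.

apply_moves --pt "1 1 0.5 10 -0.004 0.004 0" --pt "1 2 1 22 -0.008 0.007 0" --pt "1 2 1 32 -0.008 0.007 0" --pt "1 2 1 38 -0.008 0.007 0" --pt "1 2 1 38 -0.008 0.007 0"

```text
time_s: 14.7
ee_pos: [586.0, -291.5, 144.6]
tcp_rot: [-0.014, 1.0, 0.001, -0.002]
ft_force: [-1.3, 1.0, 3.0]
grip_width: 0.2
```

apply_moves --pt "1 0 0 5 0 0 0" --pt "1 0 -2 12 0 0 0" --pt "1 0 -4 20 0 0 0" --pt "1 0 -6 28 0 0 0" --pt "1 0 -8 36 0 0 0" --pt "1 0 -10 44 0 0 0" --pt "1 0 -11 52 0 0 0" --pt "1 0 -11 60 0 0 0"

```text
time_s: 15.37
ee_pos: [587.6, -307.6, 87.9]
tcp_rot: [-0.013, 1.0, -0.003, 0.001]
ft_force: [-2.0, -6.5, 7.7]
grip_width: 0.3
```

apply_moves --pt "1 0 4 8 0 0 0" --pt "1 0 5 16 0 0 0" --pt "1 0 7 24 0 0 0" --pt "1 0 9 31 0 0 0" --pt "1 0 11 38 0 0 0" --pt "1 0 13 44 0 0 0" --pt "1 0 15 50 0 0 0" --pt "1 0 16 53 0 0 0"

```text
time_s: 16.03
ee_pos: [589.4, -297.9, 38.4]
tcp_rot: [-0.013, 1.0, -0.009, 0.003]
ft_force: [-1.6, -8.1, 9.4]
grip_width: 0.4
```

```bash
python3 -c "
from h import *
plan((586,-291,32),n=1)
I,P,K,T=snap('scene');z=P[...,2]
g=P[(abs(P[...,0]-590)<55)&(z>45)&(z<110)&(P[...,1]<-260)&(P[...,1]>-330)];print('grip',len(g),np.median(g,0),g.min(0),g.max(0))
"
```

```text
16.0333 [ 589.4 -297.9   38.4] [-0.59  0.49  1.44 -0.01  1.19 -2.19] F [-1.6 -8.1  9.4] w 0.4
[3.2, 7.1, 6.3, -0.017, 0.006, -0.005]
grip 190 [ 597.31414627 -288.5867062    77.56919705] [ 543.61888047 -309.04961214   57.75264826] [ 634.80778996 -262.91117699  109.78744664]
```

apply_moves --pt "1 0 3 2 0 0 0" --pt "1 0 5 5 0 0 0" --pt "1 1 7 8 -0.01 0 0" --pt "1 1 7 9 -0.01 0 0"

```text
time_s: 16.42
ee_pos: [590.1, -297.5, 36.3]
tcp_rot: [-0.013, 1.0, -0.009, 0.005]
ft_force: [-10.7, -4.1, 26.4]
grip_width: 0.6
```

At the bottom stop: 26 N vertical. Coming back up.

apply_moves --pt "1 1 0 -4 0 0 0" --pt "1 2 -2 -14 -0.005 0 0" --pt "1 3 -4 -26 -0.01 0 0" --pt "1 3 -6 -38 -0.015 0 0" --pt "1 3 -7 -50 -0.015 0 0" --pt "1 3 -6 -62 -0.015 0 0" --pt "1 3 -3 -74 -0.015 0 0" --pt "1 3 0 -86 -0.015 0 0"

```text
time_s: 17.08
ee_pos: [589.3, -296.8, 125.7]
tcp_rot: [-0.013, 1.0, -0.003, 0.009]
ft_force: [3.5, 1.0, 4.2]
grip_width: 0.7
```

```bash
python3 -c "
from h import *
plan((586,-289.5,158),n=1)"
```

```text
17.0833 [ 589.3 -296.8  125.7] [-0.6   0.4   1.38  0.01  1.35 -2.2 ] F [3.5 1.  4.2] w 0.7
[2.5, 7.2, -32.4, -0.006, 0.017, -0.005]
```

apply_moves --pt "1 1 3 -12 -0.003 0.008 0" --pt "1 2 5 -22 -0.006 0.017 -0.005" --pt "1 2.5 7 -30 -0.006 0.017 -0.005" --pt "1 2.5 7 -33 -0.006 0.017 -0.005" --pt "1 2.5 7 -33 -0.006 0.017 -0.005" --pt "1 2.5 7 -33 -0.006 0.017 -0.005"

```text
time_s: 17.58
ee_pos: [585.4, -289.5, 157.6]
tcp_rot: [-0.016, 1.0, 0.0, -0.001]
ft_force: [0.5, 0.3, 0.3]
grip_width: 0.3
```

```bash
python3 -c "
from h import *
plan((586,-289.5,148),n=1)
I,P,K,T=snap('top');z=P[...,2]
g=P[(abs(P[...,0]-590)<55)&(z>150)&(z<195)&(P[...,1]<-275)&(P[...,1]>-310)&(I.max(-1)<60)];print('grip',len(g),np.median(g,0))
cv2.imwrite('pics/t7.png',cv2.resize(I[180:280,270:370],(600,600),interpolation=2))
"
```

```text
17.5833 [ 585.4 -289.5  157.6] [-0.59  0.38  1.34 -0.    1.42 -2.19] F [0.5 0.3 0.3] w 0.3
[-0.6, 0.0, 9.6, 0.001, -0.001, 0.0]
grip 80 [ 571.91639377 -288.81812533  179.33363805]
```

View pics/t7.png

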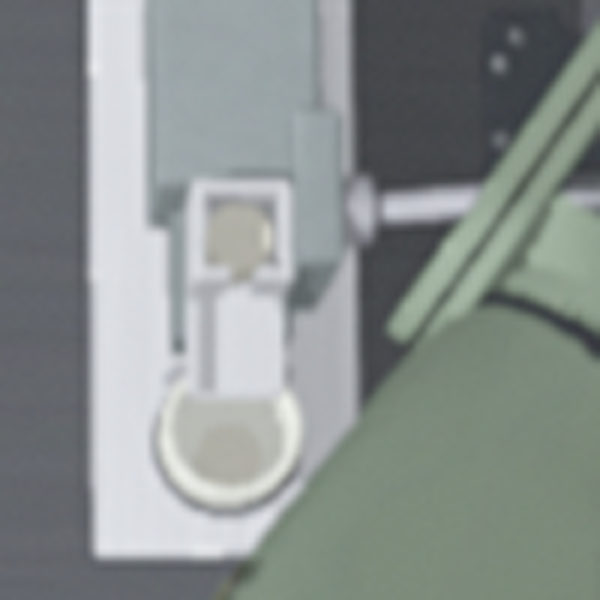

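The pot at crop (230,440) holds one tablet at (230,450), and the lever is up with the finger clear. Second stroke.

apply_moves --pt "1 0 0 9 0 0 0" --pt "1 0 0 18 0 0 0" --pt "1 0 -2 27 0 0 0" --pt "1 0 -4 36 0 0 0" --pt "1 0 -5 45 0 0 0" --pt "1 0 -6 54 0 0 0" --pt "1 0 -7 62 0 0 0" --pt "1 0 -7 70 0 0 0"

```text
time_s: 18.3
ee_pos: [586.2, -299.0, 88.1]
tcp_rot: [-0.015, 1.0, -0.002, 0.0]
ft_force: [0.1, -2.8, 8.5]
grip_width: 0.6
```

apply_moves --pt "1 0 1 8 0 0 0" --pt "1 0 2 16 0 0 0" --pt "1 0 4 24 0 0 0" --pt "1 0 6 32 0 0 0" --pt "1 0 8 39 0 0 0" --pt "1 0 10 45 0 0 0" --pt "1 0 12 51 0 0 0" --pt "1 0 13 55 0 0 0"

```text
time_s: 18.97
ee_pos: [586.8, -290.9, 36.6]
tcp_rot: [-0.015, 1.0, -0.006, 0.002]
ft_force: [-9.9, -3.0, 32.4]
grip_width: 0.6
```

At the stop again, at 32 N. Going up.

apply_moves --pt "1 0 0 -4 0 0 0" --pt "1 0 -2 -14 0 0 0" --pt "1 0 -5 -26 0 0 0" --pt "1 0 -8 -38 0 0 0" --pt "1 0 -9 -50 0 0 0" --pt "1 0 -9 -62 0 0 0" --pt "1 0 -7 -74 0 0 0" --pt "1 0 -4 -86 0 0 0"

```text
time_s: 19.63
ee_pos: [586.4, -291.4, 122.1]
tcp_rot: [-0.015, 1.0, -0.003, 0.001]
ft_force: [1.7, 7.0, 2.5]
grip_width: 0.6
```

```bash
python3 -c "
from h import *
plan((585.4,-289.5,158),n=1)"
```

```text
19.6333 [ 586.4 -291.4  122.1] [-0.59  0.4   1.38 -0.    1.35 -2.19] F [1.7 7.  2.5] w 0.6
[0.8, 1.7, -35.9, -0.007, 0.002, -0.001]
```

apply_moves --pt "1 0.5 1 -12 -0.003 0 0" --pt "1 0.8 1.7 -24 -0.007 0.002 0" --pt "1 0.8 1.7 -33 -0.007 0.002 0" --pt "1 0.8 1.7 -36 -0.007 0.002 0" --pt "1 0.8 1.7 -36 -0.007 0.002 0" --pt "1 0.8 1.7 -36 -0.007 0.002 0" --pt "1 0.8 1.7 -36 -0.007 0.002 0"

```text
time_s: 20.22
ee_pos: [584.6, -289.4, 156.6]
tcp_rot: [-0.015, 1.0, 0.001, -0.001]
ft_force: [0.4, 0.7, 0.9]
grip_width: 0.3
```

```bash
python3 -c "
from h import *
plan((585.4,-289.5,158),n=1)
I,P,K,T=snap('top');z=P[...,2];cv2.imwrite('pics/t8.png',I)
m=(np.hypot(P[...,0]-499,P[...,1]+131)<22);q=P[m&(P[...,0]<507)];print('inpot z',np.percentile(q[:,2],[5,25,50,75,90]).round())
I0=np.load('m.npz')['tp'];t=(abs(P[...,0]-573)<12)&(abs(P[...,1]+128)<12);print('tower z now',np.percentile(P[t][:,2],[5,25,50]).round());t=(abs(I0[...,0]-573)<12)&(abs(I0[...,1]+128)<12);print('before',np.percentile(I0[t][:,2],[5,25,50]).round())
g=P[(abs(P[...,0]-590)<55)&(z>150)&(z<195)&(P[...,1]<-275)&(P[...,1]>-310)&(I.max(-1)<60)];print('grip',len(g),np.median(g,0))
"
```

```text
20.2167 [ 584.6 -289.4  156.6] [-0.59  0.38  1.34 -0.    1.42 -2.19] F [0.4 0.7 0.9] w 0.3
[-0.8, -0.1, -1.4, 0.001, -0.002, -0.001]
inpot z [ 6. 12. 27. 30. 33.]
tower z now [78. 90. 92.]
before [ 99. 111. 113.]
grip 78 [ 570.89433066 -289.64958828  179.39256526]
```

The tower stack has dropped by 20 mm, which is two tablets. The pot contents top out at about 30 mm, also two tablets. Third stroke.

apply_moves --pt "1 0 0 9 0 0 0" --pt "1 0 0 18 0 0 0" --pt "1 0 -2 27 0 0 0" --pt "1 0 -4 36 0 0 0" --pt "1 0 -5 45 0 0 0" --pt "1 0 -6 54 0 0 0" --pt "1 0 -7 62 0 0 0" --pt "1 0 -7 70 0 0 0"

```text
time_s: 20.93
ee_pos: [585.9, -299.1, 88.0]
tcp_rot: [-0.015, 1.0, -0.002, 0.001]
ft_force: [-0.4, -3.2, 8.1]
grip_width: 0.6
```

apply_moves --pt "1 0 1 8 0 0 0" --pt "1 0 2 16 0 0 0" --pt "1 0 4 24 0 0 0" --pt "1 0 6 32 0 0 0" --pt "1 0 8 39 0 0 0" --pt "1 0 10 45 0 0 0" --pt "1 0 12 51 0 0 0" --pt "1 0 13 54 0 0 0"

```text
time_s: 21.6
ee_pos: [586.5, -290.9, 36.8]
tcp_rot: [-0.015, 1.0, -0.006, 0.002]
ft_force: [-7.5, -3.8, 25.0]
grip_width: 0.4
```

apply_moves --pt "1 0 0 -4 0 0 0" --pt "1 0 -2 -14 0 0 0" --pt "1 0 -5 -26 0 0 0" --pt "1 0 -8 -38 0 0 0" --pt "1 0 -9 -50 0 0 0" --pt "1 0 -9 -62 0 0 0" --pt "1 0 -7 -74 0 0 0" --pt "1 0 -4 -86 0 0 0"

```text
time_s: 22.27
ee_pos: [586.2, -291.3, 122.6]
tcp_rot: [-0.015, 1.0, -0.004, 0.002]
ft_force: [0.1, 6.0, 2.6]
grip_width: 0.2
```

apply_moves --pt "1 0.5 1 -12 -0.003 0 0" --pt "1 0.8 1.7 -24 -0.007 0.002 0" --pt "1 0.8 1.7 -36 -0.007 0.002 0" --pt "1 0.8 1.7 -50 -0.007 0.002 0" --pt "1 0.8 1.7 -65 -0.007 0.002 0" --pt "1 0.8 1.7 -80 -0.007 0.002 0" --pt "1 0.8 1.7 -85 -0.007 0.002 0" --pt "1 0.8 1.7 -85 -0.007 0.002 0"

```text
time_s: 22.93
ee_pos: [585.7, -289.9, 208.8]
tcp_rot: [-0.015, 1.0, -0.001, 0.002]
ft_force: [-0.5, 0.3, 0.2]
grip_width: 0.0
```

```bash
python3 -c "
from h import *
plan((585.4,-289.5,158),n=1)
I,P,K,T=snap('top');z=P[...,2]
q=P[(np.hypot(P[...,0]-499,P[...,1]+131)<22)&(P[...,0]<507)];print('inpot z',np.percentile(q[:,2],[5,25,50,75,90]).round())
t=(abs(P[...,0]-573)<12)&(abs(P[...,1]+128)<12);print('tower z now',np.percentile(P[t][:,2],[5,25,50]).round())
cv2.imwrite('pics/t9.png',cv2.resize(I[180:280,270:370],(600,600),interpolation=2))
I,P,K,T=snap('scene');z=P[...,2]
g=P[(abs(P[...,0]-590)<55)&(z>100)&(z<195)&(P[...,1]<-275)&(P[...,1]>-310)&(I.max(-1)<60)];print('grip',len(g),np.median(g,0))
"
```

```text
22.9333 [ 585.7 -289.9  208.8] [-0.59  0.34  1.28 -0.    1.51 -2.19] F [-0.5  0.3  0.2] w 0.0
[0.5, 0.6, 50.8, -0.002, 0.003, -0.002]
inpot z [ 7. 24. 29. 50. 57.]
tower z now [75. 81. 83.]
grip 116 [ 594.24780055 -291.16541662  183.38133233]
```

View pics/t9.png

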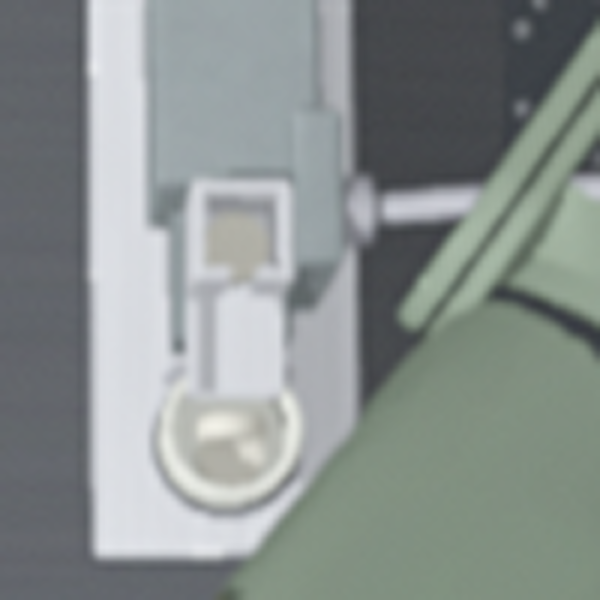

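The pot holds tablets; the latest appears slightly tilted near crop (225,425). I'll check heights in the pot before signing off.

```bash
python3 -c "
from h import *
np.set_printoptions(linewidth=200,suppress=True)
I,P,K,T=snap('top')
print(P[243:267,296:322,2].round(0).astype(int))
print('rows x',P[243:267:4,308,0].round(),'cols y',P[255,296:322:5,1].round(), 'stack top spread', telemetry.state()['time_s'])
"
```

```text
[[                  10                    8                   22                   52                   52                   74                   74                   62                   68
                    63                   66                   63                   61                   61                   61                   61                   63                   64
                    60                   75                   72                   18                    7                    5                    3                    2]
 [                   4                   -1                    3                   50                   48                   77                   75                   61                   63
                    60                   63                   60                   65                   62                   61                   58                   60                   62
                    68                   67                   68                   49                    7                    4                    1                 
[... 11642 characters left out ...]
                   1                    2                   -1                    3                    1                    7                    3                    3
                     2                   -1                    3                   -3                    3                    3                    5                    5                    2
                    10                  624                  645                  658                  660                  660                  661                  661]]
rows x [519. 515. 498. 492. 480. 470.] cols y [ -99. -113. -125. -138. -153. -167.] stack top spread 23.0833<string>:5: RuntimeWarning: invalid value encountered in cast
```

The third tablet seems to be standing on edge on the other two, with its top near z=60. That puts its centre about 40 mm above the ramekin's base, inside the limit of 45. I'll wait with the arm clear, then measure whether it is stable and how high it is, averaging several frames.

apply_moves --pt "1 10 0 -5 0 0 0" --pt "1 35 0 -10 0 0 0" --pt "1 65 0 -15 0 0 0" --pt "1 95 0 -20 0 0 0" --pt "1 120 0 -20 0 0 0" --pt "1 130 0 -20 0 0 0" --pt "1 130 0 -20 0 0 0" --pt "1 130 0 -20 0 0 0"

```text
time_s: 23.75
ee_pos: [454.2, -292.6, 225.8]
tcp_rot: [-0.014, 1.0, 0.001, -0.0]
ft_force: [0.6, -0.8, -0.0]
grip_width: 0.4
```

```bash
cat > chk.py <<'E'
from h import *
for n in ('top','scene'):
    A=np.array([snap(n)[1] for _ in range(8)]);P=np.nanmedian(A,0)
    z=P[...,2];m=(P[...,0]>483)&(P[...,0]<510)&(abs(P[...,1]+131)<20)&(z>36)&(z<63)
    q=P[m];print(n,len(q))
    if n=='top':
        for r in np.unique(np.argwhere(m)[:,0]):
            k=m[r];print(r,k.sum(),P[r][k].mean(0).round(1),P[r][k][:,1].min().round(),P[r][k][:,1].max().round())
    k=P[(abs(P[...,0]-499)<60)&(abs(P[...,1]+131)<35)&(z>46)&(z<52)];print('rim z',np.median(k[:,2]))
l=P[(abs(P[...,0]-590)<55)&(z>150)&(z<195)&(P[...,1]<-275)&(P[...,1]>-310)];print('grip',np.median(l,0),telemetry.state()['time_s'],telemetry.state()['ft_force'])
E
python3 chk.py
```

```text
top 51
248 6 [ 506.5 -129.5   57. ] -136.0 -123.0
249 11 [ 504.  -128.3   55.9] -142.0 -116.0
250 11 [ 501.4 -128.3   55.7] -142.0 -116.0
251 11 [ 498.8 -128.4   55.8] -142.0 -115.0
252 11 [ 496.8 -128.8   50.2] -142.0 -116.0
257 1 [ 484.4 -150.1   48.2] -150.0 -150.0
rim z 48.960613473818626
scene 9
rim z 50.12608615276599
grip [ 593.15145314 -290.40058602  182.54143549] 24.55 [0.01879404 1.77113756 0.3806311 ]
```

The tablet is stationary, with its centre at about 40 mm in the ramekin frame and well within 28 mm of the axis. The lever grip is back at its rest height. Trying to tip the tablet flat would be riskier than leaving it, so I'm handing in.

```bash
python3 -c "
from plant import env
print(env.sign_off())"
```

```text
the job is handed in; nothing more can be done
None
```

I put the small ramekin on the mark against the two stop posts and pumped the lever through three steady full strokes. All three tablets went into the ramekin. I handed in at about 24.6 s of the 56 s allowed; no verdict was reported.

**Last checks**
- **Strokes:** each one reached the bottom stop, with 25–32 N vertical force on the tool. After the third, the grip was back at its rest height of about 183 mm.
- **Magazine:** the stack fell 10 mm per stroke, 30 mm in all, so tablets 4 and 5 are still in the tower.
- **Ramekin:** it looked centred on the mark, with the rim about 50 mm above the counter, as it should be when seated. The arm was clear of everything, and the only other things it touched were the ramekin and the lever.

**What did not go cleanly**
- **Third tablet:** it is standing on edge on the other two, so its top sticks out about 10 mm above the rim. It was not moving over the last 1.5 s. I put its origin about 40 mm above the ramekin's underside, inside the 45 mm limit but only by about 5 mm. I left it, because tipping it flat risked knocking it out.
- **Fingertips:** the real tips sat about 42 mm behind the reported tool point. My first two grasp tries closed above the rim and moved nothing; I then shifted all targets down to match.
- **Ramekin position:** it met the posts about 4 mm further in than my camera estimate of the mark, which is within the 12 mm tolerance.

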